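# Close the desk caddy's tins and hold it up level

## Task

Press the lids of both tins in the wooden desk caddy fully home while it stands on the desk. Then take the caddy by its wooden handle, lift it about 10 cm clear of the desk and finish while still holding it there, level and still, ready to be taken over. Keep it level all the way and leave the other things on the desk where they are.

Things in the scene. Friction and masses are not known exactly. Their poses are not given: they have to be found in the camera images.
- caddy: Wooden desk caddy: a tray 100 mm (x) by 250 mm (y), walls 30 mm high, with a round steel tin (72 mm diameter) fixed in each end, centred at y = +83 mm (left) and -83 mm (right), and a handle in the middle. Origin: centre of the underside; z up; y along its length, at the start within 0.9 rad of the world's y. Mass 0.45 to 0.7 kg, balanced under the handle.
- caddy_handle: The caddy's handle: a level wooden slat 16 mm thick (x), 72 mm long (y), 26 mm tall (z), on two 12 mm uprights at y = +/-28 mm, fixed to the tray. Origin: centre of the slat, 122 mm above the caddy's underside (top of slat 135 mm); same axes as the caddy. Free space on both sides of it.
- lid_left (a joint): How far the left tin's lid stands up from home, in m: 0 = fully home (rim on the tin's shoulder), up to 0.012 (a stop keeps the lid from coming off). A stiff friction fit along the caddy's z: about 5 N of push moves it and it stays where left. Starts 6 to 11 mm proud.
- lid_left_top (a point): Centre of the flat top of the left tin's round steel lid (73 mm diameter, 20 mm tall), at caddy x = 0, y = +83 mm, z = 82 mm when home, higher by the joint value when proud, when a dark neck shows between lid and tin. Same axes as the caddy.
- lid_right (a joint): How far the right tin's lid stands up from home, in m: 0 = fully home (rim on the tin's shoulder), up to 0.012 (a stop keeps the lid from coming off). A stiff friction fit along the caddy's z: about 5 N of push moves it and it stays where left. Starts 6 to 11 mm proud.
- lid_right_top (a point): Centre of the flat top of the right tin's round steel lid (73 mm diameter, 20 mm tall), at caddy x = 0, y = -83 mm, z = 82 mm when home, higher by the joint value when proud, when a dark neck shows between lid and tin. Same axes as the caddy.
- mug: White mug, 80 mm diameter, 95 mm tall, to the robot's right; to be left alone. Origin: centre of the underside.
- pen_pot: Grey round pen pot, 72 mm diameter, 100 mm tall, 155 mm with its pens, to the robot's left; to be left alone. Origin: centre of the underside.
- wooden_box: Closed dark wooden box, 74 x 134 x 48 mm, beyond the caddy to the right; to be left alone. Origin: centre of the underside.
- calculator: Flat black desk calculator, 80 x 140 x 18 mm, beyond the caddy to the left; to be left alone. Origin: centre of the underside.

How it is judged (in metres and radians):
On the way, in this order (a step that is already met when the one before it is completed fails the run):
1. both lids are fully home, the caddy still standing on the desk (value of joint each of lid_left, lid_right below 0.002 m and height (world z) of caddy below 0.015 m), for 0.2 s.
2. the caddy is held up by its handle, clear of the desk and level (height (world z) of caddy between 0.06 and 0.16 m and angle between caddy's own z axis and vertical below 0.1 rad and contact force between the fingers and caddy_handle above 2 N), for 0.2 s.
At the end, for the whole second after the job is handed in: The gripper holds the caddy by its handle (more than 2 N between fingers and handle), underside 60 to 160 mm above the desk, tilted less than 0.10 rad, still (under 0.03 m/s and 0.15 rad/s), nothing else touching it, both lids home within 2 mm (all of step 2 and value of joint each of lid_left, lid_right below 0.002 m and linear speed of caddy below 0.03 m/s and angular speed of caddy below 0.15 rad/s and contact force between caddy and mug below 0.1 N and contact force between caddy and pen_pot below 0.1 N and contact force between caddy and wooden_box below 0.1 N and contact force between caddy and calculator below 0.1 N); the arm keeps its last pose, push and grip.
It fails at once if the caddy is tipped by more than 0.3 rad (angle between caddy's own z axis and vertical above 0.3 rad).
It fails at once if a bystander (mug, pen pot, wooden box, calculator) is shifted by more than 25 mm (distance of any of mug, pen_pot, wooden_box, calculator from where it was at the start of the episode above 0.025 m).
It also fails if it takes over 51 s, if anything falls off the work surface, if the arm or the gripper's body presses on something with over 40 N, if the wrist force passes 120 N, or if a joint passes its speed limit or range.

## Robot

A 6-joint arm with a two-finger parallel gripper is mounted at the origin on the work surface. World frame = base frame: x ahead of the robot, y to its left, z up, the work surface at z = 0. Lengths are in mm, angles in rad, forces in N, time in s.
With the tool pointing down it reaches from about 400 to 925 mm from the base axis. Payload 12.5 kg.
Tool frame: the origin (TCP) lies between the finger pads; the fingertips stand 19 mm ahead of it and the grasp point (between the pads) is the TCP (env.nose_length is the distance from the TCP to the fingertips, in mm); z points along the fingers, y is the line along which they close (so a half turn about z gives the same grasp; the last joint's range is limited). The gripper opens to 95 mm and grips with 3 to 60 N. Pads are 20 mm wide; open, the fingers measure 119 mm over their backs; the gripper's body (75 mm by 180 mm) begins 59 mm behind the grasp point.
Start: joints at [-1.209, 0.491, 1.559, -0, 1.092, -0.106], TCP at [281.851, -557.857, 233.661] pointing down, gripper open.
Joint ranges: [-3.1, 3.1], [-0.84, 2.19], [0.05, 2.79], [-1.13, 4.28], [0.06, 2.93], [-2.69, 2.69]. Speed limits (rad/s): [2.22, 2.22, 2.79, 3.14, 3.14, 3.14].

## Interface

Orientations are given as [roll, pitch, yaw] about the fixed x, y, z axes, in that order (R = Rz(yaw) Ry(pitch) Rx(roll)).
In Python, from cell import env gives the robot as it stands. The module is installed in compiled form; this text tells all that it offers.
- The arm moves only by the tool drive_tool, never from a script. Its argument "rows" is a list that holds one entry, the list of rows, each a list of 7 numbers: the shift along the tool's x, y, z scaled (see below), then the turn, a rotation vector about the tool's x, y, z scaled (see below), then the opening, from 0 (shut) to 1 (fully open). In form: [[[tx, ty, tz, ax, ay, az, jaw], ...]]. A call has 1 to 5 rows; each row shifts and turns the commanded pose from where the row before left it, along the tool's axes as they then stand; what a row does not reach is not made up. The controller multiplies each number of a shift by 250 mm and each number of a turn by 180 degrees. A row lasts 1/8 s, in which the tool goes at most 62.5 mm and 10.7 degrees, less where a joint would pass 70% of its speed; a pose out of reach is approached as far as the arm can. A call with a number of a shift or a turn outside -1 to 1 is refused whole. A call with a gripper value outside its range is refused whole. The fingers move at their own pace and stop on an object; the grip force is fixed at half the most. Time passes only in rows, so rows that do not move let the fingers close. It gives the time, the measured TCP pose, the force, the opening and the grip force at its end, in the units of the state.
- env.state(): the state, without advancing time (a new reading comes with each control period).
- env.read_camera(name): name is "side" or "top" or "wrist"; returns a dict with "color" (420x560x3 uint8, blue, green, red), "camera_matrix" (3x3 intrinsics, pixels), "pose" (4x4, takes a point from camera to world coordinates). Camera axes: x right, y up, looking along -z (the intrinsics and any distortion apply to the point x, -y, -z); pixel columns grow to the right and rows downward; lengths in mm; the calibration is good to about 2 mm. A picture is of the moment at which its call begins. There is no depth.
- env.job_done(): hands the job in; it is judged then, once.
Trained networks look in a picture, given as the dict that the camera call returned (one of the last four; its "shot" number tells which), for a name from the list of things; names that differ only in an ending like _2 or _b are one class to them, and where a whole thing is asked for, a point or a joint stands for the part that bears it (a point fixed in the world has none). Each returns a list of dicts, best first, with "score" (0 to 1); they miss things now and then, are a little off and sometimes report something else, mostly with a low value. They report only what shows in the picture. A call takes as long as a camera call.
- env.search_frame(name, picture): "at" ([x, y, z] in mm, in the coordinates of the camera as it stood for that picture, good to about 4 mm: the middle of the surface that is visible of it).
- env.place_of(name, picture): "at" ([x, y, z] in mm, in the coordinates of the camera as it stood for that picture, good to about 4 mm: a listed point, or the origin of a listed thing).
The state is a dict: "t": time; "joints": joint angles; "qvel": joint speeds; "tau": joint torques, N m; "eef_pos": TCP position; "tcp_rot": TCP orientation; "ft_force": force on the tool from outside, world axes, zero at the start; "moment": the same for the moment, N m; "opening": opening from 0.0 (shut) to 1.0 (fully open); "grip_force": force on a finger pad.
Only numpy, scipy, OpenCV 4.12 (cv2) and the standard library are available. Lean on these libraries where they do the work, as an engineer would, in place of code of your own. Each camera call takes 0.05 s, during which the arm holds its last target. There are 200 camera calls.

## Working session

There is one attempt and no reset: what is moved stays moved. The work goes in short steps, Python scripts to look and compute and a tool call to move; the robot and the scene stay as the last step left them, time stands still between calls to the robot, and variables do not carry over. Pictures are saved under pics/ and viewed, at most 10 in all, crops included, and the job is handed in when it is done.

Besides the shell and the picture viewer there is one more tool, called after "Call:" by a JSON object that holds its "api" and its "payload", one argument or row to a line. drive_tool: Moves the arm, as the interface text tells. Its arguments: {"type":"object","properties":{"rows":{"type":"array","items":{"type":"array","items":{"type":"array","items":{"type":"number","minimum":-1,"maximum":1}}}}},"required":["rows"]}

```bash
mkdir -p pics; cat > h.py <<'E'
from cell import env
import numpy as np, cv2
from scipy.spatial.transform import Rotation as R
def world(p,at): return (p["pose"]@np.r_[at,1])[:3]
def find(p,n,f="place_of"):
    r=getattr(env,f)(n,p)
    return [(round(d["score"],2),world(p,d["at"]).round(1)) for d in r[:2]]
def proj(p,w):
    c=np.linalg.inv(p["pose"])@np.r_[w,1]; q=p["camera_matrix"]@[c[0],-c[1],-c[2]]; return q[:2]/q[2]
E
python3 - <<'E'
from h import *
P=[]
for c in ("top","side"):
    p=env.read_camera(c); cv2.imwrite(f"pics/{c}0.png",p["color"]); P.append(p)
    for n in ("caddy","caddy_handle","lid_left_top","lid_right_top","mug","pen_pot","wooden_box","calculator"):
        print(c,n,find(p,n))
s=env.state(); print(s)
E
```

```text
top caddy [(0.94, array([538.5, -69.4,  -2.2]))]
top caddy_handle [(0.63, array([540. , -71.1, 120.8])), (0.56, array([ 507. , -422.1,   -2.4]))]
top lid_left_top [(0.95, array([490.8,  -6.3,  82.6]))]
top lid_right_top [(0.69, array([ 587.5, -140.2,   86.4])), (0.4, array([536.5, -70.8, 118.9]))]
top mug [(0.76, array([ 505.5, -423.1,   -3.2]))]
top pen_pot [(0.81, array([536.7, 429.4,   0.8])), (0.5, array([ 586.2, -139.3,   87.6]))]
top wooden_box [(0.71, array([773.3, -90.2,   3.6]))]
top calculator [(0.97, array([793.9, 127.1,  -4.4]))]
side caddy [(0.87, array([545.2, -72.4,  -3.3]))]
side caddy_handle [(0.88, array([537.6, -73.6, 121.7]))]
side lid_left_top [(0.89, array([492. ,  -9.3,  92.7]))]
side lid_right_top [(0.93, array([ 590. , -136.6,   80.4]))]
side mug [(0.85, array([ 507.1, -421.9,    2.8]))]
side pen_pot [(0.69, array([5.352e+02, 4.257e+02, 2.000e-01]))]
side wooden_box [(0.69, array([778.7, -92.7,  -1.9]))]
side calculator [(0.74, array([793.7, 128.1,  -0.8])), (0.7, array([490.8,  -9. ,  91.8]))]
{'t': 0.9, 'joints': array([-1.20860607e+00,  4.90905498e-01,  1.55888111e+00, -7.32349864e-06,
        1.09170994e+00, -1.05602111e-01]), 'qvel': array([-1.02426159e-03,  8.25040972e-04,  2.11059568e-05,  6.06707298e-04,
       -3.50435286e-04,  1.06601062e-03]), 'tau': array([ 1.46370468e-03, -6.12452602e+01, -2.58432484e+01,  6.93627424e-02,
        4.44686506e-02, -2.01763521e-05]), 'eef_pos': array([ 281.84863287, -557.86569972,  233.66403924]), 'tcp_rot': array([3.14149778e+00, 1.65922479e-05, 4.67795746e-01]), 'ft_force': array([ 0.17976309,  0.74875918, -0.05337073]), 'moment': array([0.03715535, 0.02049584, 0.00490325]), 'grip_force': 0.0, 'opening': 1.0007214318359674}
```

View pics/top0.png

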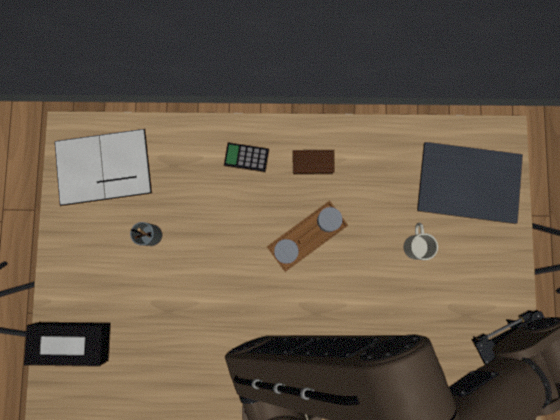

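View pics/side0.png

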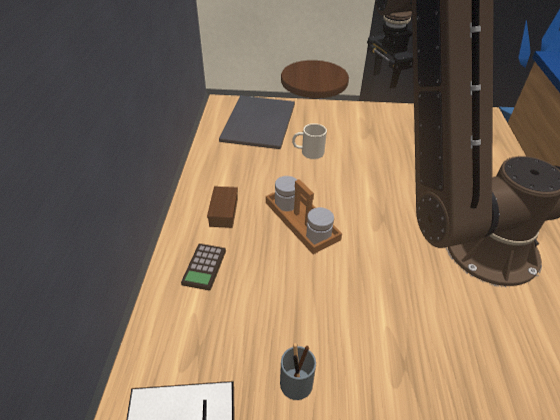

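Call:
{"api": "drive_tool", "payload": {
  "rows": [
    [[0,0,0,0,0,-0.056,0],[0,0,0,0,0,-0.056,0],[0,0,0,0,0,-0.056,0],[0,0,0,0,0,-0.056,0],[0,0,0,0,0,-0.056,0]]
  ]
}}

```text
t: 1.52
eef_pos: [281.9, -557.9, 233.7]
tcp_rot: [3.142, 0.0, 1.353]
ft_force: [0.2, 0.3, 0.8]
opening: 0.528
grip_force: 0.0
```

Call:
{"api": "drive_tool", "payload": {
  "rows": [
    [[0,0,0,0,0,-0.056,0],[0,0,0,0,0,-0.056,0],[0,0,0,0,0,-0.056,0],[0,0,0,0,0,-0.056,0],[0,0,0,0,0,-0.056,0]]
  ]
}}

```text
t: 2.15
eef_pos: [281.9, -557.8, 233.6]
tcp_rot: [-3.142, 0.0, 2.233]
ft_force: [-0.1, 0.4, -0.3]
opening: 0.027
grip_force: 0.0
```

```bash
cat >> h.py <<'E'
def shift(w):
    "tool-frame shift in drive units to bring TCP to world w"
    s=env.state(); M=R.from_euler("xyz",s["tcp_rot"]).as_matrix()
    return (M.T@(np.array(w)-s["eef_pos"])/250).round(4)
E
python3 - <<'E'
from h import *
s=env.state(); print(s["eef_pos"],s["tcp_rot"],s["joints"].round(3)); print(shift([540,-72,300]))
E
```

```text
[ 281.87124909 -557.84930006  233.64053969] [-3.14159236e+00  7.74382667e-05  2.23292624e+00] [-1.209  0.491  1.559  0.     1.092 -1.871]
[ 0.8979  2.0091 -0.2655]
```

Call:
{"api": "drive_tool", "payload": {
  "rows": [
    [[0.09,0.2,-0.053,0,0,0,0],[0.09,0.2,-0.053,0,0,0,0],[0.09,0.2,-0.053,0,0,0,0],[0.09,0.2,-0.053,0,0,0,0],[0.09,0.2,-0.053,0,0,0,0]]
  ]
}}

```text
t: 2.78
eef_pos: [411.8, -314.6, 300.5]
tcp_rot: [3.142, 0.0, 2.227]
ft_force: [0.5, -1.0, -0.0]
opening: 0.003
grip_force: 0.0
```

Call:
{"api": "drive_tool", "payload": {
  "rows": [
    [[0.09,0.2,0,0,0,0,0],[0.09,0.2,0,0,0,0,0],[0.09,0.2,0,0,0,0,0],[0.09,0.2,0,0,0,0,0],[0.09,0.2,0,0,0,0,0]]
  ]
}}

```text
t: 3.4
eef_pos: [541.3, -72.8, 300.1]
tcp_rot: [3.141, 0.0, 2.227]
ft_force: [1.0, -0.8, -0.4]
opening: 0.002
grip_force: 0.0
```

```bash
python3 - <<'E'
from h import *
s=env.state(); print(s["eef_pos"],s["tcp_rot"],s["joints"].round(3))
p=env.read_camera("wrist"); cv2.imwrite("pics/w1.png",p["color"]); print(p["pose"].round(2).tolist(), p["camera_matrix"].tolist())
for n in ("caddy","caddy_handle","lid_left_top","lid_right_top"): print(n,find(p,n),[proj(p,w).round() for _,w in find(p,n)])
E
```

```text
[541.32644065 -72.77329554 300.10666793] [3.14135543e+00 4.87115505e-04 2.22709472e+00] [-0.255  0.314  1.662 -0.     1.165 -0.911]
[[0.79, -0.58, -0.18, 491.57], [0.61, 0.76, 0.23, -7.99], [0.0, -0.29, 0.96, 451.2], [0.0, 0.0, 0.0, 1.0]] [[336.90230805565676, 0.0, 280.86958209387467], [0.0, 336.90230805565676, 212.69084696714413], [0.0, 0.0, 1.0]]
caddy [(0.94, array([547.6, -74.4,  -2.4]))] [array([283., 178.])]
caddy_handle [(0.71, array([539.1, -73.7, 122.2]))] [array([278., 196.])]
lid_left_top [(0.87, array([488.4,  -4.3,  85.8]))] [array([280., 106.])]
lid_right_top [(0.71, array([ 592.4, -140.4,   89.9]))] [array([280., 260.])]
```

View pics/w1.png

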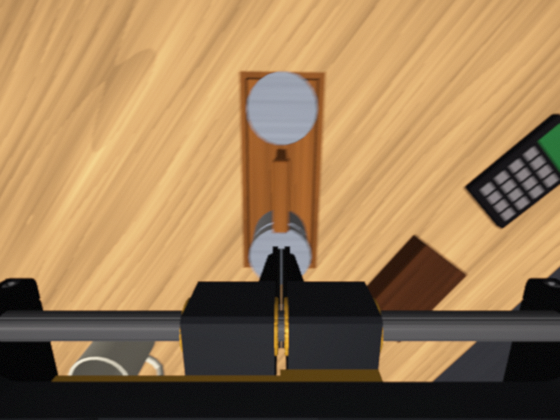

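Call:
{"api": "drive_tool", "payload": {
  "rows": [
    [[0.066,0,0.14,0,0,0,0],[0.066,0,0.14,0,0,0,0],[0.067,0,0.14,0,0,0,0],[0.067,0,0.14,0,0,0,0],[0.066,0,0.14,0,0,0,0]]
  ]
}}

```text
t: 4.47
eef_pos: [489.6, -9.2, 124.1]
tcp_rot: [3.141, 0.001, 2.226]
ft_force: [0.4, -0.4, 0.1]
opening: 0.002
grip_force: 0.0
```

Call:
{"api": "drive_tool", "payload": {
  "rows": [
    [[0,0,0.012,0,0,0,0],[0,0,0.012,0,0,0,0],[0,0,0.012,0,0,0,0],[0,0,0.012,0,0,0,0],[0,0,0.012,0,0,0,0]]
  ]
}}

```text
t: 5.1
eef_pos: [490.3, -8.9, 110.1]
tcp_rot: [3.141, 0.001, 2.227]
ft_force: [0.3, -0.3, -0.3]
opening: 0.005
grip_force: 0.0
```

Call:
{"api": "drive_tool", "payload": {
  "rows": [
    [[0,0,0.008,0,0,0,0],[0,0,0.008,0,0,0,0],[0,0,0.008,0,0,0,0]]
  ]
}}

```text
t: 5.48
eef_pos: [490.1, -8.8, 104.0]
tcp_rot: [3.141, 0.0, 2.227]
ft_force: [-1.0, -1.5, 5.0]
opening: 0.006
grip_force: 2.5
```

Call:
{"api": "drive_tool", "payload": {
  "rows": [
    [[0,0,0.008,0,0,0,0],[0,0,0.004,0,0,0,0]]
  ]
}}

```text
t: 5.72
eef_pos: [490.2, -8.8, 101.1]
tcp_rot: [3.141, 0.0, 2.227]
ft_force: [-4.6, -0.1, 19.9]
opening: 0.008
grip_force: 9.9
```

Call:
{"api": "drive_tool", "payload": {
  "rows": [
    [[0,0,0.004,0,0,0,0],[0,0,0,0,0,0,0]]
  ]
}}

```text
t: 5.98
eef_pos: [490.2, -8.8, 101.1]
tcp_rot: [3.141, 0.001, 2.227]
ft_force: [-6.4, -0.4, 22.0]
opening: 0.002
grip_force: 11.0
```

Call:
{"api": "drive_tool", "payload": {
  "rows": [
    [[0,0,-0.1,0,0,0,0],[0,0,-0.2,0,0,0,0],[-0.1,0,-0.05,0,0,0,0],[-0.2,0,0,0,0,0,0],[-0.2,0,0,0,0,0,0]]
  ]
}}

```text
t: 6.6
eef_pos: [567.2, -108.7, 187.7]
tcp_rot: [3.141, 0.001, 2.228]
ft_force: [1.1, -0.4, -0.2]
opening: 0.005
grip_force: 0.0
```

```bash
python3 - <<'E'
from h import *
s=env.state(); print(s["eef_pos"]); print(shift([590,-139,125]))
p=env.read_camera("side"); cv2.imwrite("pics/s2.png",cv2.resize(p["color"][140:290,220:380],None,fx=4,fy=4,interpolation=cv2.INTER_CUBIC))
for n in ("caddy","caddy_handle","lid_left_top","lid_right_top"): print(n,find(p,n))
E
```

```text
[ 567.17487583 -108.7058787   187.66656855]
[-0.1516 -0.0018  0.2508]
caddy [(0.7, array([544.4, -69.8,  -2.9]))]
caddy_handle [(0.82, array([537.3, -76.4, 123.1]))]
lid_left_top [(0.7, array([488.6,  -9.6,  81.2]))]
lid_right_top [(0.82, array([ 590.4, -140.4,   82.5]))]
```

View pics/s2.png

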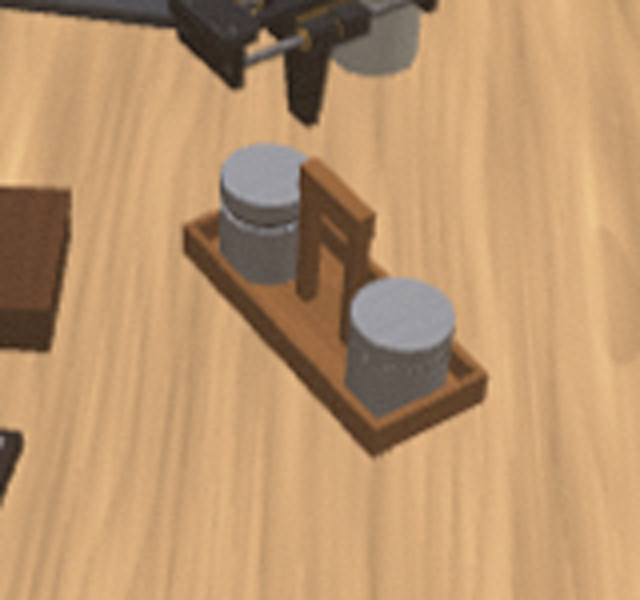

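The left lid, at crop pixel (400,315), is down with no dark neck. The right lid at (265,185) is still proud, with a neck showing at (262,215).

Call:
{"api": "drive_tool", "payload": {
  "rows": [
    [[-0.15,0,0.05,0,0,0,0],[0,0,0.13,0,0,0,0],[0,0,0.07,0,0,0,0],[0,0,0.03,0,0,0,0],[0,0,0.03,0,0,0,0]]
  ]
}}

```text
t: 7.48
eef_pos: [589.4, -137.1, 110.2]
tcp_rot: [3.141, 0.001, 2.228]
ft_force: [-0.1, 0.6, 0.2]
opening: 0.007
grip_force: 0.0
```

Call:
{"api": "drive_tool", "payload": {
  "rows": [
    [[0,0,0.008,0,0,0,0],[0,0,0.008,0,0,0,0],[0,0,0.008,0,0,0,0]]
  ]
}}

```text
t: 7.85
eef_pos: [589.3, -137.4, 104.5]
tcp_rot: [3.141, 0.001, 2.227]
ft_force: [-1.4, 2.1, 4.7]
opening: 0.004
grip_force: 2.5
```

Call:
{"api": "drive_tool", "payload": {
  "rows": [
    [[0,0,0.008,0,0,0,0],[0,0,0.006,0,0,0,0]]
  ]
}}

```text
t: 8.1
eef_pos: [589.4, -137.4, 101.2]
tcp_rot: [3.141, 0.001, 2.227]
ft_force: [-6.0, 3.9, 22.2]
opening: 0.003
grip_force: 11.3
```

Call:
{"api": "drive_tool", "payload": {
  "rows": [
    [[0,0,0.004,0,0,0,0],[0,0,0,0,0,0,0]]
  ]
}}

```text
t: 8.35
eef_pos: [589.4, -137.4, 101.2]
tcp_rot: [3.141, 0.001, 2.227]
ft_force: [-4.6, 2.7, 18.4]
opening: 0.009
grip_force: 9.3
```

Call:
{"api": "drive_tool", "payload": {
  "rows": [
    [[0,0,-0.15,0,0,0,0],[0,0,-0.2,0,0,0,0],[0,0,-0.1,0,0,0,1],[0.16,0,-0.1,0,0,0,1],[0.17,0,0,0,0,0,1]]
  ]
}}

```text
t: 8.98
eef_pos: [538.8, -71.9, 238.4]
tcp_rot: [3.14, 0.003, 2.226]
ft_force: [0.4, 0.4, 0.2]
opening: 0.264
grip_force: 0.0
```

```bash
python3 - <<'E'
from h import *
s=env.state(); print(s["eef_pos"],s["tcp_rot"])
for c in ("wrist","top","side"):
    p=env.read_camera(c)
    if c=="side": cv2.imwrite("pics/s3.png",cv2.resize(p["color"][140:290,220:380],None,fx=4,fy=4,interpolation=cv2.INTER_CUBIC))
    if c=="wrist": cv2.imwrite("pics/w3.png",p["color"])
    for n in ("caddy_handle","lid_left_top","lid_right_top"): print(c,n,find(p,n))
E
```

```text
[538.84493247 -71.90419451 238.42040211] [3.13960899e+00 2.83248053e-03 2.22621920e+00]
wrist caddy_handle [(0.63, array([540.3, -71.1, 123.4]))]
wrist lid_left_top [(0.74, array([488.1,  -6.8,  81. ]))]
wrist lid_right_top [(0.85, array([ 591.8, -140.4,   83.3]))]
top caddy_handle []
top lid_left_top [(0.43, array([491.1, -10.3,  79. ]))]
top lid_right_top []
side caddy_handle [(0.94, array([534.5, -73.7, 121.1]))]
side lid_left_top [(0.89, array([492.8, -10.4,  82.9]))]
side lid_right_top [(0.62, array([ 587.6, -139.1,   76.8]))]
```

View pics/w3.png

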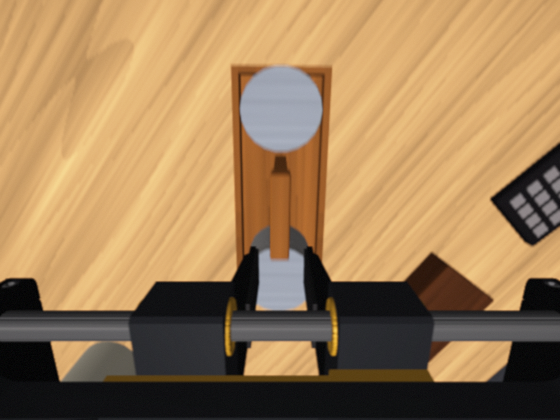

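View pics/s3.png

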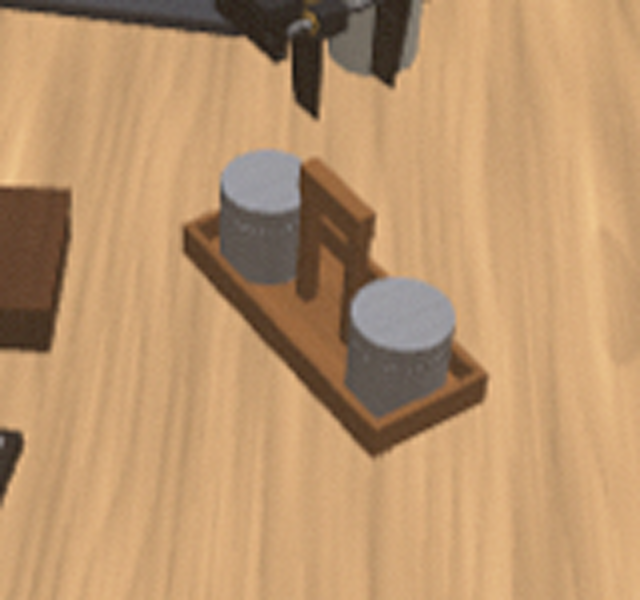

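```bash
python3 - <<'E'
from h import *
s=env.state(); print(s["eef_pos"],s["tcp_rot"],s["opening"],shift([539.7,-72.6,121]))
E
```

```text
[539.00682356 -72.50503456 236.58413629] [-3.14128637e+00 -2.33493891e-04  2.22659939e+00] 0.7691499821990866 [-0.0021  0.0021  0.4623]
```

Call:
{"api": "drive_tool", "payload": {
  "rows": [
    [[0,0.002,0.1,0,0,0,1],[0,0,0.12,0,0,0,1],[0,0,0.12,0,0,0,1],[0,0,0.08,0,0,0,1],[0,0,0.042,0,0,0,1]]
  ]
}}

```text
t: 10.2
eef_pos: [539.1, -71.9, 120.4]
tcp_rot: [-3.141, -0.001, 2.227]
ft_force: [0.1, -0.0, -0.1]
opening: 1.002
grip_force: 0.0
```

Call:
{"api": "drive_tool", "payload": {
  "rows": [
    [[0,0,0,0,0,0,0],[0,0,0,0,0,0,0],[0,0,0,0,0,0,0],[0,0,0,0,0,0,0],[0,0,0,0,0,0,0]]
  ]
}}

```text
t: 10.82
eef_pos: [539.3, -71.8, 121.6]
tcp_rot: [3.141, 0.0, 2.227]
ft_force: [0.0, -0.1, 0.5]
opening: 0.531
grip_force: 0.0
```

Call:
{"api": "drive_tool", "payload": {
  "rows": [
    [[0,0,0,0,0,0,0],[0,0,0,0,0,0,0],[0,0,0,0,0,0,0],[0,0,0,0,0,0,0],[0,0,0,0,0,0,0]]
  ]
}}

```text
t: 11.45
eef_pos: [539.0, -71.8, 121.1]
tcp_rot: [-3.141, -0.0, 2.227]
ft_force: [-1.0, -0.8, -3.3]
opening: 0.166
grip_force: 30.0
```

Gripped: the opening of 0.166 is 16 mm, which matches the slat. Lifting slowly.

Call:
{"api": "drive_tool", "payload": {
  "rows": [
    [[0,0,-0.01,0,0,0,0],[0,0,-0.02,0,0,0,0],[0,0,-0.03,0,0,0,0],[0,0,-0.03,0,0,0,0],[0,0,-0.03,0,0,0,0]]
  ]
}}

```text
t: 12.08
eef_pos: [539.3, -71.8, 152.1]
tcp_rot: [3.141, 0.0, 2.227]
ft_force: [-0.6, 0.3, -5.9]
opening: 0.165
grip_force: 30.0
```

Call:
{"api": "drive_tool", "payload": {
  "rows": [
    [[0,0,-0.04,0,0,0,0],[0,0,-0.04,0,0,0,0],[0,0,-0.04,0,0,0,0],[0,0,-0.04,0,0,0,0],[0,0,-0.04,0,0,0,0]]
  ]
}}

```text
t: 12.7
eef_pos: [539.2, -71.8, 202.1]
tcp_rot: [-3.142, 0.0, 2.227]
ft_force: [0.7, 0.7, -6.2]
opening: 0.163
grip_force: 30.0
```

Call:
{"api": "drive_tool", "payload": {
  "rows": [
    [[0,0,-0.04,0,0,0,0],[0,0,-0.03,0,0,0,0],[0,0,-0.01,0,0,0,0],[0,0,0,0,0,0,0],[0,0,0,0,0,0,0]]
  ]
}}

```text
t: 13.32
eef_pos: [539.1, -71.8, 221.0]
tcp_rot: [-3.141, -0.0, 2.227]
ft_force: [0.1, -0.2, -5.1]
opening: 0.165
grip_force: 30.0
```

```bash
python3 - <<'E'
from h import *
p=env.read_camera("side"); cv2.imwrite("pics/s4.png",cv2.resize(p["color"][90:290,200:400],None,fx=3,fy=3,interpolation=cv2.INTER_CUBIC))
for n in ("caddy","caddy_handle","lid_left_top","lid_right_top"): print(n,find(p,n))
s=env.state(); print(s["eef_pos"],s["tcp_rot"],s["moment"],s["ft_force"],s["grip_force"],s["opening"])
E
```

```text
caddy [(0.95, array([545.2, -68.9,  98.9]))]
caddy_handle [(0.66, array([536.1, -75.3, 223.1]))]
lid_left_top [(0.89, array([493.7,  -9.1, 182.5])), (0.44, array([543.6, -69.4,  97.7]))]
lid_right_top [(0.57, array([ 591.6, -136.7,  176. ])), (0.32, array([545.4, -70.8,  96.8]))]
[539.22228019 -71.81943854 221.21221408] [-3.14140665e+00 -1.66579789e-04  2.22705874e+00] [ 0.0571834  -0.13189109 -0.04133148] [-0.83732559  0.41814068 -5.69874671] 29.994223415851593 0.1677375445001095
```

View pics/s4.png

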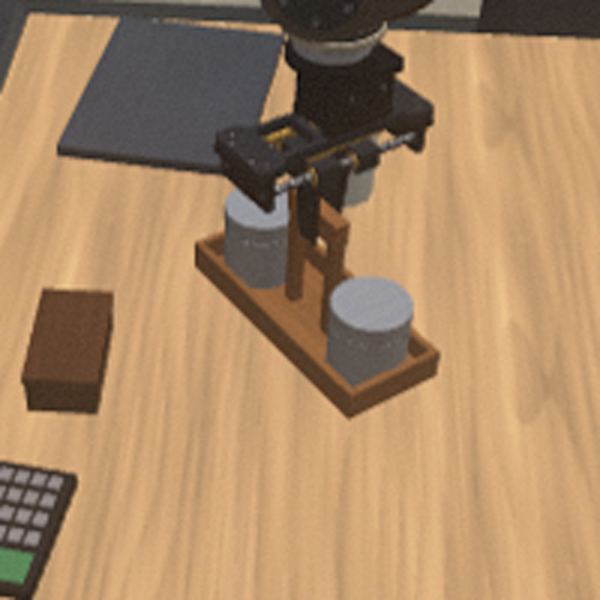

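The caddy is held about 10 cm up and level: the lids at crop (258,215) and (370,305) differ in height just as they did on the desk. Both lids are home.

Call:
{"api": "drive_tool", "payload": {
  "rows": [
    [[0,0,0,0,0,0,0],[0,0,0,0,0,0,0],[0,0,0,0,0,0,0],[0,0,0,0,0,0,0]]
  ]
}}

```text
t: 14.08
eef_pos: [539.3, -71.8, 221.4]
tcp_rot: [-3.142, 0.0, 2.227]
ft_force: [0.2, 0.4, -6.3]
opening: 0.168
grip_force: 30.0
```

```bash
python3 -c "
from cell import env
print(env.job_done())"
```

```text
the job is handed in; nothing more can be done
None
```

I pressed both lids home and handed the job in at about 14 s, with the arm holding the caddy by its handle, level and still, about 10 cm above the desk; no verdict was returned.

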